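Fold down the row of flip lids on a parts organiser

TASK

The five flip lids of the small-parts organiser on the cutting mat stand open: run your fingertips lightly along the row in one low pass, starting at the end from which the lids fold away from you, so that each lid is pushed fully shut before the next. Do not lift your hand away between lids, and finish with it clear of everything. Only touch and push, gently: do not lift or shove the organiser along the bench, and leave the bottle, jar and cup where they stand.

Things in the scene. Friction and masses are not known exactly. Their poses are not given: they have to be found in the camera images.
- organiser: Loose grey small-parts organiser, about 0.7 kg, flat on the bench at any yaw: a straight row of five cells, 200 mm long (its x), 52 mm wide (y), walls 26 mm tall; z up, origin at the centre of its underside. Each cell has a stiff white flip lid, 33 mm long, 46 mm wide, 3 mm thick, lid1 to lid5 towards +x at 38 mm pitch; shut, their top faces lie 29.5 mm above the bench.
- lid1 (a joint): Lid 1 from the organiser's -x end (rad): 0 shut, 1.57 upright, 1.9 stop, leaning back to -x. Its hinge runs across the row (along y) at x = -93.5 mm, z = 28 mm in the organiser's frame; shut, its free edge lies 33 mm further to +x, so pushing it towards +x and down shuts it. No spring; friction of 0.005 N m holds it where it is left (1 to 3 N at the fingertip).
- lid2 (a joint): Lid 2 from the organiser's -x end (rad): 0 shut, 1.57 upright, 1.9 stop, leaning back to -x. Its hinge runs across the row (along y) at x = -55.5 mm, z = 28 mm in the organiser's frame; shut, its free edge lies 33 mm further to +x, so pushing it towards +x and down shuts it. No spring; friction of 0.005 N m holds it where it is left (1 to 3 N at the fingertip).
- lid3 (a joint): Lid 3 from the organiser's -x end (rad): 0 shut, 1.57 upright, 1.9 stop, leaning back to -x. Its hinge runs across the row (along y) at x = -17.5 mm, z = 28 mm in the organiser's frame; shut, its free edge lies 33 mm further to +x, so pushing it towards +x and down shuts it. No spring; friction of 0.005 N m holds it where it is left (1 to 3 N at the fingertip).
- lid4 (a joint): Lid 4 from the organiser's -x end (rad): 0 shut, 1.57 upright, 1.9 stop, leaning back to -x. Its hinge runs across the row (along y) at x = 20.5 mm, z = 28 mm in the organiser's frame; shut, its free edge lies 33 mm further to +x, so pushing it towards +x and down shuts it. No spring; friction of 0.005 N m holds it where it is left (1 to 3 N at the fingertip).
- lid5 (a joint): Lid 5 from the organiser's -x end (rad): 0 shut, 1.57 upright, 1.9 stop, leaning back to -x. Its hinge runs across the row (along y) at x = 58.5 mm, z = 28 mm in the organiser's frame; shut, its free edge lies 33 mm further to +x, so pushing it towards +x and down shuts it. No spring; friction of 0.005 N m holds it where it is left (1 to 3 N at the fingertip).
- dropper: Bystander: small amber dropper bottle with a white cap, 34 mm wide, 74 mm tall, upright; origin at the centre of its underside.
- paint_jar: Bystander: squat glass paint jar with a white cap, 46 mm wide, 45 mm tall, upright; origin at the centre of its underside.
- mix_cup: Bystander: shallow metal mixing cup, 58 mm across, 22 mm tall; origin at the centre of its underside.
Mind the look-alikes: they are no part of the job. What is meant by the organiser is not blue or green, and is the smaller of those in its own colour.

How it is judged:
By the outcome, as a careful person would: the job done as asked, in the order asked, and still so for the second after the job is handed in, with the robot touching nothing.
It also fails if it takes over 43 s, if anything falls off the work surface, if the arm or the gripper's body presses on something with over 40 N, if the wrist force passes 120 N, or if a joint passes its speed limit or range.

ROBOT

A 6-joint arm with a two-finger parallel gripper is mounted at the origin on the work surface. World frame = base frame: x ahead of the robot, y to its left, z up, the work surface at z = 0. Lengths are in m, angles in rad, forces in N, time in s.
With the tool pointing down it reaches from about 0.4 to 0.825 m from the base axis. Payload 7 kg.
Tool frame: the origin (TCP) lies between the finger pads, 19 mm behind the fingertips; this is the grasp point; z points along the fingers, y is the line along which they close (so a half turn about z gives the same grasp; the last joint's range is limited). The gripper opens to 88 mm and grips with 3 to 60 N. Pads are 19 mm wide; open, the fingers measure 130 mm over their backs; the gripper's body (78 mm by 193 mm) begins 47 mm behind the grasp point.
Start: joints at [-0.959, 0.359, 0.012, 0, -1.224, -0.288], TCP at [0.215, -0.64, 0.245] pointing down, gripper open.
Joint ranges: [-3.07, 3.07], [-1.43, 2.12], [-1.02, 1.25], [-3.03, 1.67], [-3.05, -0], [-3.03, 3.03]. Speed limits (rad/s): [2.39, 2.39, 3.01, 3.14, 3.14, 3.14].

INTERFACE

Orientations are given as [roll, pitch, yaw] about the fixed x, y, z axes, in that order (R = Rz(yaw) Ry(pitch) Rx(roll)).
In Python, from station import * gives the robot as it stands.
- The arm moves only by the tool servo_tool, never from a script. Its argument "moves" is a list of rows, each an object of numbers: "jaw": the opening, from 0 (shut) to 1 (fully open); "dx", "dy", "dz": the shift along the world's x, y, z in m; "roll": the turn about the world's z in degrees. A call has exactly 10 rows; each row shifts and turns the commanded pose from where the row before left it; what a row does not reach is not made up. A row lasts 1/8 s, in which the tool goes at most 62.5 mm and 10.7 degrees, less where a joint would pass 70% of its speed; a pose out of reach is approached as far as the arm can. A call with a gripper value outside its range is refused whole. The fingers move at their own pace and stop on an object; "newtons" is the grip in N (left out, the last holds). Time passes only in rows, so rows that do not move let the fingers close, or fill a call up. It gives the time, the measured TCP pose, the force, the opening and the grip force at its end, in the units of the state.
- get_state(): the state, without advancing time (a new reading comes with each control period).
- grab_frame(name): name is "side" or "top"; returns (picture, depth): 400x640x3 uint8, red, green, blue; 400x640 float32, m along the optical axis (not along the pixel's ray), 0 where there is no reading.
- calibration(name): a dict with "intrinsics" (3x3 intrinsics, pixels), "k1" (the pictures are not rectified: a ray, as slopes to the right and down, at radius r is drawn at 1 + k1 r^2 times it, then the intrinsics apply), "R" (3x3) and "t" (3): a world point X has camera coordinates R X + t. Camera axes: x right, y down, z forward; pixel columns grow to the right and rows downward; lengths in m; the calibration is good to about 2 mm. A picture is of the moment at which its call begins. calibration takes no time and is no camera call.
- job_done(): hands the job in; it is judged then, once.
The state is a dict: "t": time; "q": joint angles; "qd": joint speeds; "joint_efforts": joint torques, N m; "eef_pos": TCP position; "ee_rot": TCP orientation; "force": force on the tool from outside, world axes, zero at the start; "moment": the same for the moment, N m; "width": finger opening in m; "gripper_force": force on a finger pad.
Only numpy, scipy, OpenCV 4.12 (cv2) and the standard library are available. Lean on these libraries where they do the work, as an engineer would, in place of code of your own. Each camera call takes 0.05 s, during which the arm holds its last target. There are 200 camera calls.

## Working session

There is one attempt and no reset: what is moved stays moved. The work goes in short steps, Python scripts to look and compute and a tool call to move; the robot and the scene stay as the last step left them, time stands still between calls to the robot, and variables do not carry over. Pictures are saved under pics/ and viewed, at most 10 in all, crops included, and the job is handed in when it is done.

Besides the shell and the picture viewer there is one more tool, called after ">>>" by a JSON object that holds its "op" and its "data", one argument or row to a line. servo_tool: Moves the arm, as the interface text tells. Its arguments: {"type":"object","properties":{"moves":{"type":"array","items":{"type":"object","properties":{"jaw":{"type":"number"},"dx":{"type":"number"},"dy":{"type":"number"},"dz":{"type":"number"},"roll":{"type":"number"}}}},"newtons":{"type":"number"}},"required":["moves"]}

```bash
mkdir -p pics
cat > h.py <<'E'
from station import *
import numpy as np, cv2
def world(name,d):
    c=calibration(name);K=np.array(c["intrinsics"]);R=np.array(c["R"]);t=np.array(c["t"])
    h,w=d.shape;u,v=np.meshgrid(np.arange(w),np.arange(h))
    p=np.stack([u,v],-1).reshape(-1,1,2).astype(np.float64)
    n=cv2.undistortPoints(p,K,np.array([c["k1"],0,0,0.])).reshape(h,w,2)
    P=np.dstack([n*d[...,None],d]); return (P-t)@R
E
python3 - <<'E'
from h import *
for n in("top","side"):
    im,d=grab_frame(n);cv2.imwrite(f"pics/{n}0.png",im[...,::-1]);np.savez(f"{n}0.npz",im=im,d=d,W=world(n,d))
s=get_state();print(s["t"],s["eef_pos"],s["ee_rot"],s["force"])
E
```

```text
0.1 [ 0.21461286 -0.63953447  0.24449807] [ 3.14005584e+00 -1.25977792e-04 -2.81790208e+00] [-0.76852389  0.1349976  -0.19131229]
```

View pics/top0.png

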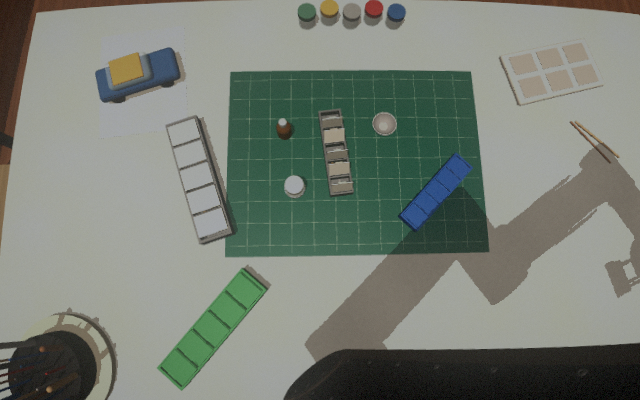

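View pics/side0.png

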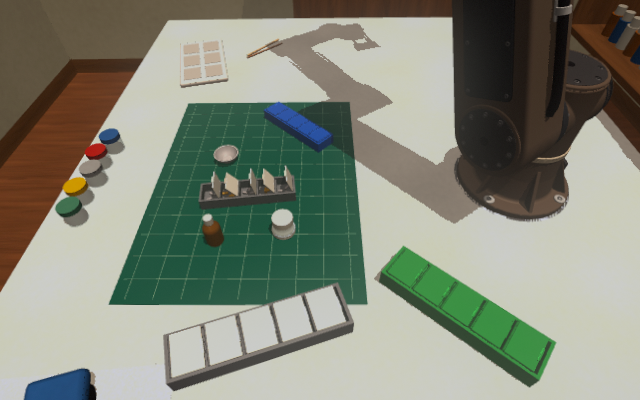

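The organiser is at top-view pixels (330,110)–(342,194), with the dropper at (284,128), the jar at (294,186) and the cup at (385,124). Next I'll zoom in and fit it.

Run:
```python
from h import *
a=np.load("top0.npz");b=np.load("side0.npz")
A=cv2.resize(a["im"][95:210,265:415],None,fx=5,fy=5,interpolation=2)[...,::-1]
B=cv2.resize(b["im"][145:245,180:310],None,fx=5,fy=5,interpolation=2)[...,::-1]
cv2.imwrite("pics/A.png",A);cv2.imwrite("pics/B.png",B)
W=a["W"];im=a["im"].astype(int)
for n,(u,v) in dict(drop=(283,122),jar=(294,184),cup=(385,124),c1=(330,110),c2=(342,194),mat=(360,160)).items(): print(n,W[v,u].round(4))
# organiser footprint: points above mat in region
for nm,z in(("top",a),("side",b)):
    W=z["W"]; c=W[152,336] if nm=="top" else c
    m=(W[...,2]>.012)&(W[...,2]<.034)&(np.hypot(W[...,0]-c[0],W[...,1]-c[1])<.13)&(abs(W[...,1]-c[1])<.06)
    n,l,st,ce=cv2.connectedComponentsWithStats(m.astype(np.uint8)); k=1+st[1:,4].argmax()
    P=W[l==k]; r=cv2.minAreaRect(P[:,:2].astype(np.float32)*1000);print(nm,len(P),r,cv2.boxPoints(r))
    # lids: high points
    ax=np.array([[1,0]])
    H=W[(W[...,2]>.036)&(np.hypot(W[...,0]-c[0],W[...,1]-c[1])<.13)&(abs(W[...,1]-c[1])<.04)]
    print(np.histogram(H[:,0],bins=np.arange(.4,.8,.005)) if 0 else (len(H),H[:,2].max()))
    np.save(nm+"H.npy",H)
    hx,e=np.histogram(H[:,0],bins=np.arange(c[0]-.13,c[0]+.13,.005))
    for i in range(len(hx)):
        if hx[i]: q=H[(H[:,0]>=e[i])&(H[:,0]<e[i+1])];print(round(e[i],3),hx[i],q[:,2].min().round(3),q[:,2].max().round(3),q[:,1].min().round(3),q[:,1].max().round(3))
```

```text
drop [0.6278 0.1623 0.0765]
jar [0.4977 0.1407 0.0444]
cup [ 0.6495 -0.0739  0.0053]
c1 [0.676  0.0573 0.0272]
c2 [0.4794 0.0344 0.017 ]
mat [ 5.63e-01 -1.15e-02 -3.00e-04]
top 827 ((579.1725463867188, 48.47636032104492), (202.22311401367188, 52.59626770019531), 6.831806182861328) [[475.65063   62.560028]
 [481.90723   10.337212]
 [682.69446   34.392693]
 [676.43787   86.61551 ]]
(871, np.float64(0.06465960701897533))
0.48 7 0.036 0.042 0.045 0.06
0.485 53 0.036 0.057 0.017 0.061
0.49 68 0.04 0.064 0.017 0.061
0.495 29 0.056 0.063 0.016 0.05
0.52 3 0.037 0.039 0.05 0.057
0.525 41 0.036 0.046 0.022 0.064
0.53 65 0.039 0.054 0.021 0.066
0.535 60 0.045 0.06 0.022 0.066
0.54 27 0.052 0.059 0.022 0.055
0.555 6 0.038 0.044 0.056 0.067
0.56 77 0.036 0.063 0.025 0.07
0.565 50 0.047 0.065 0.024 0.066
0.57 11 0.059 0.062 0.024 0.053
0.595 3 0.037 0.038 0.06 0.071
0.6 24 0.036 0.043 0.041 0.073
0.605 64 0.037 0.049 0.03 0.073
0.61 69 0.042 0.056 0.03 0.076
0.615 44 0.051 0.058 0.031 0.076
0.62 12 0.052 0.057 0.031 0.058
0.63 1 0.038 0.038 0.075 0.075
0.635 77 0.036 0.064 0.034 0.078
0.64 71 0.0
[... 215 characters left out ...]
[683.01886   35.19462 ]
 [676.6097    90.41478 ]]
(638, np.float64(0.06293488454724742))
0.485 21 0.036 0.046 0.029 0.063
0.49 44 0.039 0.061 0.019 0.065
0.495 28 0.049 0.061 0.017 0.055
0.525 27 0.036 0.044 0.027 0.068
0.53 40 0.038 0.049 0.024 0.07
0.535 47 0.043 0.058 0.024 0.069
0.54 34 0.052 0.058 0.024 0.069
0.545 2 0.055 0.056 0.039 0.042
0.56 41 0.038 0.059 0.032 0.073
0.565 45 0.04 0.063 0.029 0.073
0.57 9 0.059 0.063 0.03 0.055
0.6 12 0.036 0.041 0.046 0.077
0.605 46 0.036 0.048 0.033 0.077
0.61 54 0.039 0.053 0.031 0.078
0.615 48 0.046 0.057 0.032 0.078
0.62 14 0.051 0.056 0.034 0.063
0.635 43 0.037 0.058 0.045 0.082
0.64 69 0.037 0.062 0.035 0.081
0.645 14 0.059 0.062 0.036 0.067
```

View pics/A.png

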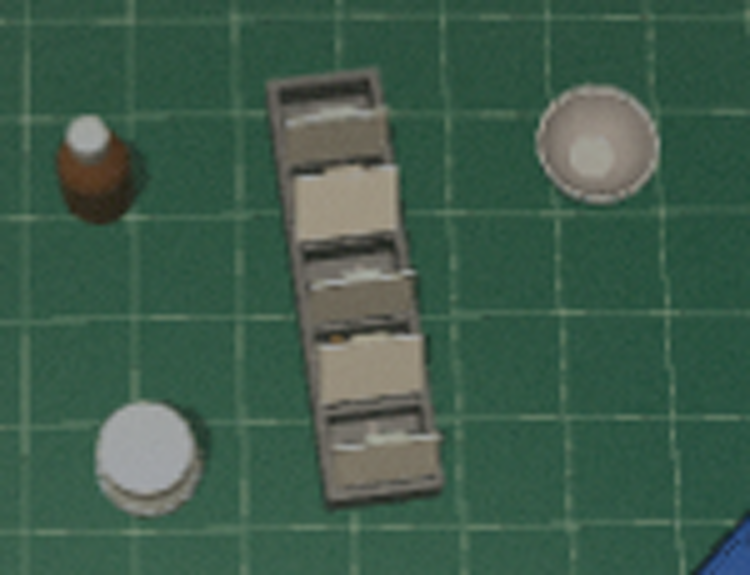

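View pics/B.png

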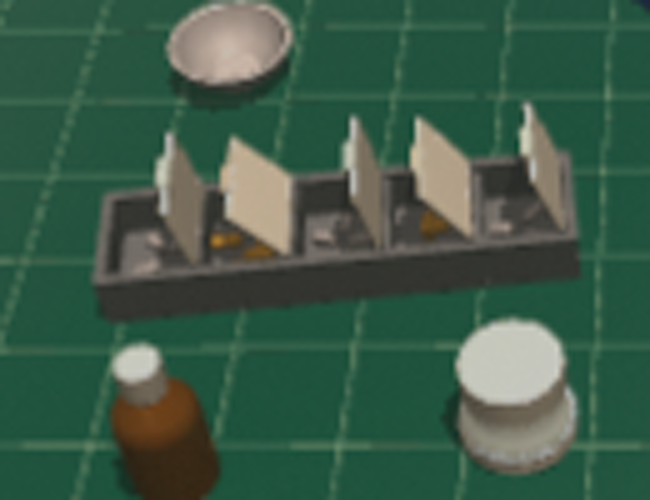

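Near my crops' pixels, the row runs at yaw ≈ 6.7° with centre ≈ (0.5795, 0.0495). The hinges sit at the robot-side end of each lid, so +x points away from me. The pass starts at the near end, closed fingers turned across the row. I'm moving in now.

>>> {"op": "servo_tool", "data": {
  "moves": [
    {"jaw": 0,"dx": 0.024,"dy": 0.024,"dz": 0,"roll": -1.2},
    {"jaw": 0,"dx": 0.024,"dy": 0.024,"dz": 0,"roll": -1.2},
    {"jaw": 0,"dx": 0.024,"dy": 0.024,"dz": 0,"roll": -1.2},
    {"jaw": 0,"dx": 0.024,"dy": 0.024,"dz": 0,"roll": -1.2},
    {"jaw": 0,"dx": 0.024,"dy": 0.024,"dz": 0,"roll": -1.2},
    {"jaw": 0,"dx": 0.024,"dy": 0.024,"dz": 0,"roll": -1.2},
    {"jaw": 0,"dx": 0.024,"dy": 0.024,"dz": 0,"roll": -1.2},
    {"jaw": 0,"dx": 0.024,"dy": 0.024,"dz": 0,"roll": -1.2},
    {"jaw": 0,"dx": 0.024,"dy": 0.024,"dz": 0,"roll": -1.2},
    {"jaw": 0,"dx": 0.024,"dy": 0.024,"dz": 0,"roll": -0.9}
  ],
  "newtons": 10
}}

```text
t: 1.35
eef_pos: [0.4553, -0.3989, 0.245]
ee_rot: [3.141, -0.0, -3.023]
force: [1.2, 0.0, 0.2]
width: 0.0005
gripper_force: 0.0
```

>>> {"op": "servo_tool", "data": {
  "moves": [
    {"jaw": 0,"dx": 0,"dy": 0.048,"dz": -0.01},
    {"jaw": 0,"dx": 0,"dy": 0.048,"dz": -0.01},
    {"jaw": 0,"dx": 0,"dy": 0.048,"dz": -0.01},
    {"jaw": 0,"dx": 0,"dy": 0.048,"dz": -0.01},
    {"jaw": 0,"dx": 0,"dy": 0.048,"dz": -0.01},
    {"jaw": 0,"dx": 0,"dy": 0.048,"dz": -0.01},
    {"jaw": 0,"dx": 0,"dy": 0.048,"dz": -0.01},
    {"jaw": 0,"dx": 0,"dy": 0.048,"dz": -0.01},
    {"jaw": 0,"dx": 0,"dy": 0.048,"dz": -0.01},
    {"jaw": 0,"dx": 0,"dy": 0,"dz": 0}
  ]
}}

```text
$.moves[0]: bad value
```

>>> {"op": "servo_tool", "data": {
  "moves": [
    {"jaw": 0,"dx": 0,"dy": 0.048,"dz": -0.01,"roll": 0},
    {"jaw": 0,"dx": 0,"dy": 0.048,"dz": -0.01,"roll": 0},
    {"jaw": 0,"dx": 0,"dy": 0.048,"dz": -0.01,"roll": 0},
    {"jaw": 0,"dx": 0,"dy": 0.048,"dz": -0.01,"roll": 0},
    {"jaw": 0,"dx": 0,"dy": 0.048,"dz": -0.01,"roll": 0},
    {"jaw": 0,"dx": 0,"dy": 0.048,"dz": -0.01,"roll": 0},
    {"jaw": 0,"dx": 0,"dy": 0.048,"dz": -0.01,"roll": 0},
    {"jaw": 0,"dx": 0,"dy": 0.048,"dz": -0.01,"roll": 0},
    {"jaw": 0,"dx": 0,"dy": 0.048,"dz": -0.01,"roll": 0},
    {"jaw": 0,"dx": 0,"dy": 0,"dz": 0,"roll": 0}
  ]
}}

```text
t: 2.6
eef_pos: [0.4544, 0.0344, 0.1547]
ee_rot: [-3.141, -0.001, -3.018]
force: [0.6, -0.4, -0.2]
width: 0.0005
gripper_force: 0.0
```

>>> {"op": "servo_tool", "data": {
  "moves": [
    {"jaw": 0,"dx": 0,"dy": 0,"dz": -0.013,"roll": 0},
    {"jaw": 0,"dx": 0,"dy": 0,"dz": -0.013,"roll": 0},
    {"jaw": 0,"dx": 0,"dy": 0,"dz": -0.013,"roll": 0},
    {"jaw": 0,"dx": 0,"dy": 0,"dz": -0.013,"roll": 0},
    {"jaw": 0,"dx": 0,"dy": 0,"dz": -0.013,"roll": 0},
    {"jaw": 0,"dx": 0,"dy": 0,"dz": -0.013,"roll": 0},
    {"jaw": 0,"dx": 0,"dy": 0,"dz": -0.013,"roll": 0},
    {"jaw": 0,"dx": 0,"dy": 0,"dz": -0.0115,"roll": 0},
    {"jaw": 0,"dx": 0,"dy": 0,"dz": 0,"roll": 0},
    {"jaw": 0,"dx": 0,"dy": 0,"dz": 0,"roll": 0}
  ]
}}

```text
t: 3.85
eef_pos: [0.455, 0.0322, 0.053]
ee_rot: [3.142, 0.0, -3.022]
force: [-0.1, -0.4, 0.7]
width: 0.0004
gripper_force: 0.0
```

Run:
```python
from h import *
im,d=grab_frame("side");cv2.imwrite("pics/s1.png",cv2.resize(im[100:250,150:350],None,fx=4,fy=4,interpolation=2)[...,::-1])
s=get_state();print(s["t"],s["eef_pos"],s["force"])
```

```text
3.9 [0.45504524 0.03224307 0.053199  ] [-0.456657    0.60564338 -0.46176671]
```

View pics/s1.png

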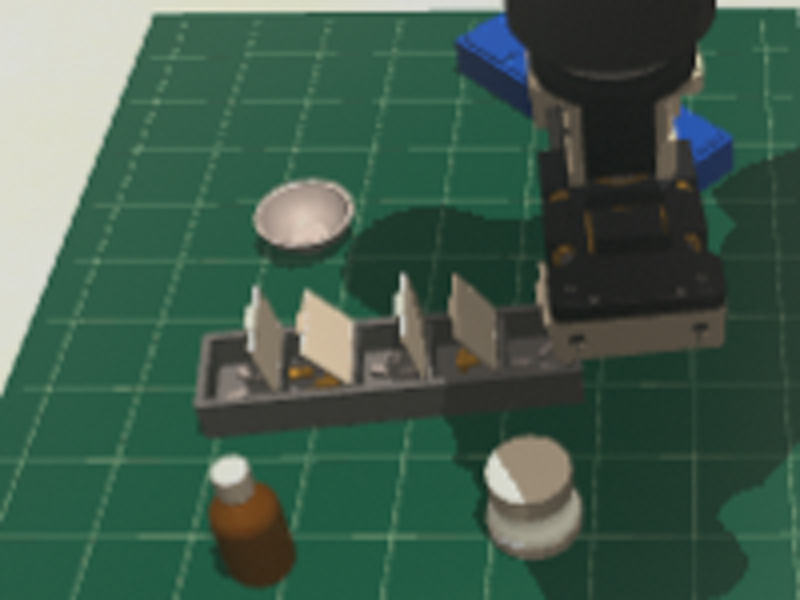

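The tips are low behind lid 1 (hidden by the gripper at crop ≈ (560,330)); the row's other lids and bystanders are untouched. Now I'll start the sweep.

>>> {"op": "servo_tool", "data": {
  "moves": [
    {"jaw": 0,"dx": 0.005,"dy": 0.0006,"dz": 0,"roll": 0},
    {"jaw": 0,"dx": 0.005,"dy": 0.0006,"dz": 0,"roll": 0},
    {"jaw": 0,"dx": 0.005,"dy": 0.0006,"dz": 0,"roll": 0},
    {"jaw": 0,"dx": 0.005,"dy": 0.0006,"dz": 0,"roll": 0},
    {"jaw": 0,"dx": 0.005,"dy": 0.0006,"dz": 0,"roll": 0},
    {"jaw": 0,"dx": 0.005,"dy": 0.0006,"dz": 0,"roll": 0},
    {"jaw": 0,"dx": 0.005,"dy": 0.0006,"dz": 0,"roll": 0},
    {"jaw": 0,"dx": 0.005,"dy": 0.0006,"dz": 0,"roll": 0},
    {"jaw": 0,"dx": 0.005,"dy": 0.0006,"dz": 0,"roll": 0},
    {"jaw": 0,"dx": 0.005,"dy": 0.0006,"dz": 0,"roll": 0}
  ]
}}

```text
t: 5.15
eef_pos: [0.5052, 0.0382, 0.0529]
ee_rot: [3.142, 0.0, -3.022]
force: [-0.5, -0.3, -0.4]
width: 0.0008
gripper_force: 0.1
```

>>> {"op": "servo_tool", "data": {
  "moves": [
    {"jaw": 0,"dx": 0.0005,"dy": 0,"dz": -0.0005,"roll": 0},
    {"jaw": 0,"dx": 0.0005,"dy": 0,"dz": -0.0005,"roll": 0},
    {"jaw": 0,"dx": 0,"dy": 0,"dz": -0.0005,"roll": 0},
    {"jaw": 0,"dx": 0,"dy": 0,"dz": 0,"roll": 0},
    {"jaw": 0,"dx": 0,"dy": 0,"dz": 0,"roll": 0},
    {"jaw": 0,"dx": 0,"dy": 0,"dz": 0,"roll": 0},
    {"jaw": 0,"dx": 0,"dy": 0,"dz": 0,"roll": 0},
    {"jaw": 0,"dx": 0,"dy": 0,"dz": 0,"roll": 0},
    {"jaw": 0,"dx": 0,"dy": 0,"dz": 0,"roll": 0},
    {"jaw": 0,"dx": 0,"dy": 0,"dz": 0,"roll": 0}
  ]
}}

```text
t: 6.4
eef_pos: [0.5057, 0.0381, 0.0514]
ee_rot: [-3.142, -0.0, -3.022]
force: [0.3, 1.2, -1.6]
width: 0.0007
gripper_force: 0.0
```

Run:
```python
from h import *
im,d=grab_frame("side");cv2.imwrite("pics/s2.png",cv2.resize(im[100:250,150:350],None,fx=4,fy=4,interpolation=2)[...,::-1])
s=get_state();print(s["t"],s["eef_pos"],s["force"])
b=np.load("side0.npz")
# organiser shift: compare dark side region columns between frames
x0=im[145:215,195:300].astype(np.float32).mean(2);x1=b["im"][145:215,195:300].astype(np.float32).mean(2)
print(abs(x0-x1).mean())
```

```text
6.45 [0.50575037 0.03808452 0.05136777] [ 0.02916503 -0.29941033 -0.01745173]
21.180044
```

View pics/s2.png

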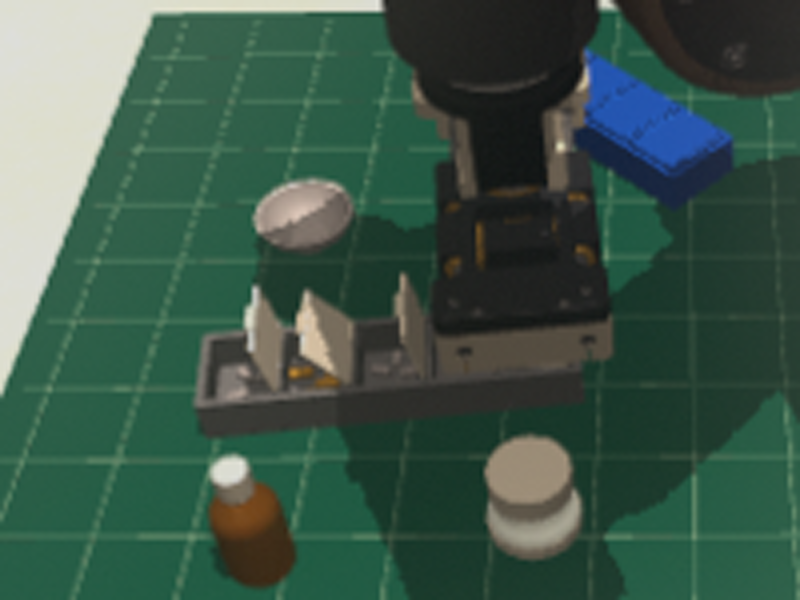

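The organiser hasn't moved (left corner still at crop (200,400)). Next I'll press down gradually to find light contact.

>>> {"op": "servo_tool", "data": {
  "moves": [
    {"jaw": 0,"dx": 0,"dy": 0,"dz": -0.0005,"roll": 0},
    {"jaw": 0,"dx": 0,"dy": 0,"dz": -0.0005,"roll": 0},
    {"jaw": 0,"dx": 0,"dy": 0,"dz": -0.0005,"roll": 0},
    {"jaw": 0,"dx": 0,"dy": 0,"dz": -0.0005,"roll": 0},
    {"jaw": 0,"dx": 0,"dy": 0,"dz": 0,"roll": 0},
    {"jaw": 0,"dx": 0,"dy": 0,"dz": 0,"roll": 0},
    {"jaw": 0,"dx": 0,"dy": 0,"dz": 0,"roll": 0},
    {"jaw": 0,"dx": 0,"dy": 0,"dz": 0,"roll": 0},
    {"jaw": 0,"dx": 0,"dy": 0,"dz": 0,"roll": 0},
    {"jaw": 0,"dx": 0,"dy": 0,"dz": 0,"roll": 0}
  ]
}}

```text
t: 7.7
eef_pos: [0.5058, 0.0381, 0.0494]
ee_rot: [3.142, 0.0, -3.022]
force: [-0.5, 0.1, -0.4]
width: 0.0005
gripper_force: 0.0
```

```bash
python3 -c "
from h import *
F=[]
for i in range(4): grab_frame('top');s=get_state();F.append(s['force'])
print(np.mean(F,0),s['eef_pos'])"
```

```text
[ 0.22097071  0.05858305 -0.10848625] [0.50574904 0.03808929 0.049368  ]
```

>>> {"op": "servo_tool", "data": {
  "moves": [
    {"jaw": 0,"dx": 0,"dy": 0,"dz": -0.0005,"roll": 0},
    {"jaw": 0,"dx": 0,"dy": 0,"dz": -0.0003,"roll": 0},
    {"jaw": 0,"dx": 0,"dy": 0,"dz": -0.0002,"roll": 0},
    {"jaw": 0,"dx": 0,"dy": 0,"dz": 0,"roll": 0},
    {"jaw": 0,"dx": 0,"dy": 0,"dz": 0,"roll": 0},
    {"jaw": 0,"dx": 0,"dy": 0,"dz": 0,"roll": 0},
    {"jaw": 0,"dx": 0,"dy": 0,"dz": 0,"roll": 0},
    {"jaw": 0,"dx": 0,"dy": 0,"dz": 0,"roll": 0},
    {"jaw": 0,"dx": 0,"dy": 0,"dz": 0,"roll": 0},
    {"jaw": 0,"dx": 0,"dy": 0,"dz": 0,"roll": 0}
  ]
}}

```text
t: 9.15
eef_pos: [0.5058, 0.0381, 0.0485]
ee_rot: [-3.142, 0.0, -3.022]
force: [-2.3, 0.4, 4.9]
width: 0.0004
gripper_force: 2.7
```

```bash
python3 -c "
from h import *
F=[]
for i in range(4): grab_frame('top');s=get_state();F.append(s['force'])
print(np.mean(F,0),s['eef_pos'])"
```

```text
[-1.94123008  0.48402134  5.3974498 ] [0.50579747 0.03807894 0.04854001]
```

Lid 1 is shut and pressed with about 5 N at TCP z 0.0485, which matches the shut height. Moving to lid 2: ease up 3 mm, slide 38 mm, then press.

>>> {"op": "servo_tool", "data": {
  "moves": [
    {"jaw": 0,"dx": 0,"dy": 0,"dz": 0.001,"roll": 0},
    {"jaw": 0,"dx": 0.004,"dy": 0.001,"dz": 0.002,"roll": 0},
    {"jaw": 0,"dx": 0.005,"dy": 0.001,"dz": 0,"roll": 0},
    {"jaw": 0,"dx": 0.005,"dy": 0.0007,"dz": 0,"roll": 0},
    {"jaw": 0,"dx": 0.006,"dy": 0.0007,"dz": 0,"roll": 0},
    {"jaw": 0,"dx": 0.006,"dy": 0.0007,"dz": 0,"roll": 0},
    {"jaw": 0,"dx": 0.006,"dy": 0.0007,"dz": 0,"roll": 0},
    {"jaw": 0,"dx": 0.005,"dy": 0.0007,"dz": -0.0005,"roll": 0},
    {"jaw": 0,"dx": 0.001,"dy": 0,"dz": -0.0015,"roll": 0},
    {"jaw": 0,"dx": 0,"dy": 0,"dz": -0.001,"roll": 0}
  ]
}}

```text
t: 10.6
eef_pos: [0.5439, 0.0436, 0.0485]
ee_rot: [-3.141, 0.0, -3.022]
force: [-1.8, 0.1, 10.2]
width: 0.0003
gripper_force: 4.5
```

```bash
python3 -c "
from h import *
F=[]
for i in range(4): im,d=grab_frame('side');s=get_state();F.append(s['force'])
print(np.mean(F[2:],0),s['eef_pos'])
cv2.imwrite('pics/s3.png',cv2.resize(im[100:250,150:350],None,fx=4,fy=4,interpolation=2)[...,::-1])"
```

```text
[ 0.7417108  -0.48335102  2.19414467] [0.54390578 0.04362384 0.04861528]
```

View pics/s3.png

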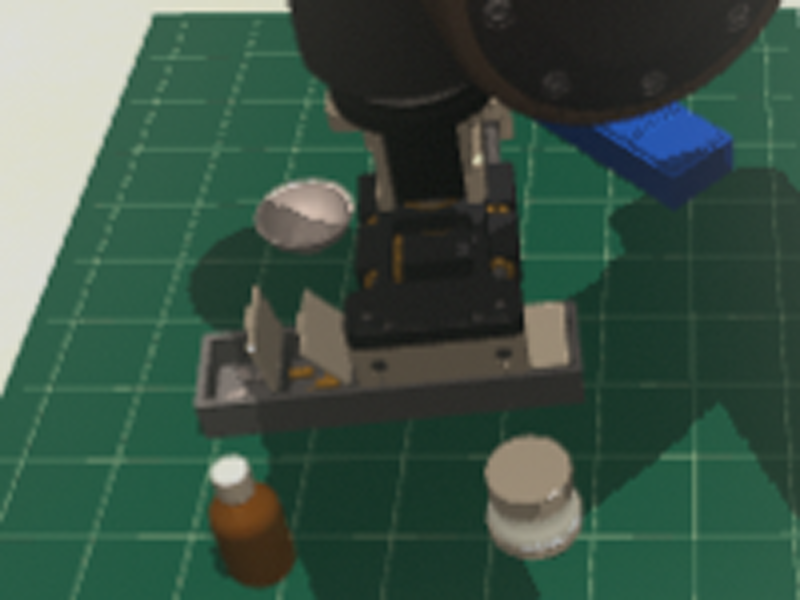

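Lid 1 lies flat (crop ≈ (548,335)), lid 2 is pressed shut, and the organiser is still in place. On to lid 3.

>>> {"op": "servo_tool", "data": {
  "moves": [
    {"jaw": 0,"dx": 0,"dy": 0,"dz": 0.001,"roll": 0},
    {"jaw": 0,"dx": 0.004,"dy": 0.0005,"dz": 0.002,"roll": 0},
    {"jaw": 0,"dx": 0.006,"dy": 0.0007,"dz": 0,"roll": 0},
    {"jaw": 0,"dx": 0.006,"dy": 0.0007,"dz": 0,"roll": 0},
    {"jaw": 0,"dx": 0.006,"dy": 0.0007,"dz": 0,"roll": 0},
    {"jaw": 0,"dx": 0.006,"dy": 0.0007,"dz": 0,"roll": 0},
    {"jaw": 0,"dx": 0.006,"dy": 0.0007,"dz": -0.0005,"roll": 0},
    {"jaw": 0,"dx": 0.004,"dy": 0.0005,"dz": -0.001,"roll": 0},
    {"jaw": 0,"dx": 0,"dy": 0,"dz": -0.001,"roll": 0},
    {"jaw": 0,"dx": 0,"dy": 0,"dz": -0.0005,"roll": 0}
  ]
}}

```text
t: 12.05
eef_pos: [0.582, 0.0481, 0.0486]
ee_rot: [-3.142, 0.001, -3.022]
force: [-0.2, -0.3, 3.6]
width: 0.0003
gripper_force: 2.1
```

```bash
python3 -c "
from h import *
F=[]
for i in range(4): im,d=grab_frame('side');s=get_state();F.append(s['force'])
print(np.mean(F[1:],0),s['eef_pos'])"
```

```text
[0.79906772 0.05560938 2.25187956] [0.5819419  0.04813908 0.04861068]
```

Lid 3 is in contact at 2.3 N. On to lid 4.

>>> {"op": "servo_tool", "data": {
  "moves": [
    {"jaw": 0,"dx": 0,"dy": 0,"dz": 0.001,"roll": 0},
    {"jaw": 0,"dx": 0.004,"dy": 0.0005,"dz": 0.002,"roll": 0},
    {"jaw": 0,"dx": 0.006,"dy": 0.0007,"dz": 0,"roll": 0},
    {"jaw": 0,"dx": 0.006,"dy": 0.0007,"dz": 0,"roll": 0},
    {"jaw": 0,"dx": 0.006,"dy": 0.0007,"dz": 0,"roll": 0},
    {"jaw": 0,"dx": 0.006,"dy": 0.0007,"dz": 0,"roll": 0},
    {"jaw": 0,"dx": 0.006,"dy": 0.0007,"dz": -0.0005,"roll": 0},
    {"jaw": 0,"dx": 0.004,"dy": 0.0005,"dz": -0.001,"roll": 0},
    {"jaw": 0,"dx": 0,"dy": 0,"dz": -0.001,"roll": 0},
    {"jaw": 0,"dx": 0,"dy": 0,"dz": -0.0005,"roll": 0}
  ]
}}

```text
t: 13.5
eef_pos: [0.62, 0.0526, 0.0486]
ee_rot: [-3.142, 0.001, -3.022]
force: [-0.1, 0.1, 4.4]
width: 0.0006
gripper_force: 1.9
```

```bash
python3 -c "
from h import *
F=[]
for i in range(4): im,d=grab_frame('side');s=get_state();F.append(s['force'])
print(np.mean(F[1:],0),s['eef_pos'])
cv2.imwrite('pics/s5.png',cv2.resize(im[100:250,150:350],None,fx=4,fy=4,interpolation=2)[...,::-1])"
```

```text
[ 0.67319513 -0.22447465  2.08283028] [0.61995325 0.05262587 0.04863309]
```

View pics/s5.png

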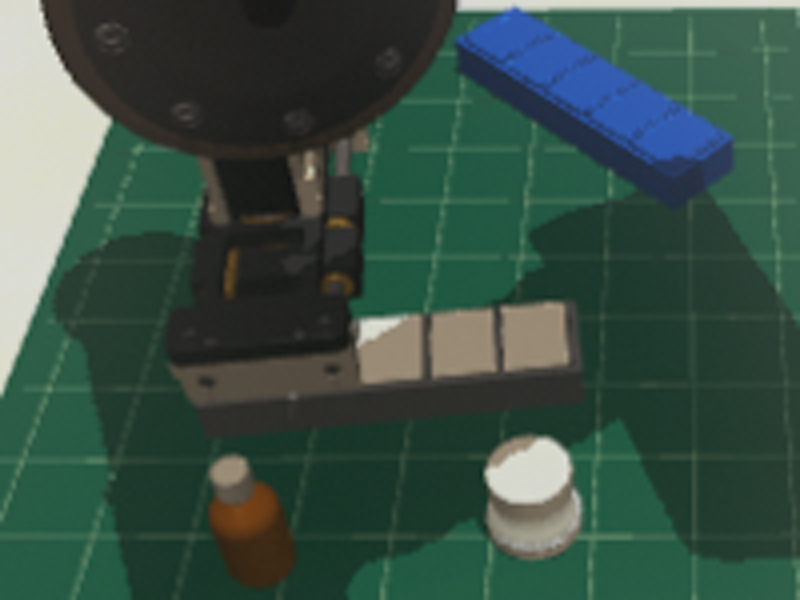

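Lids 1 to 3 are shut at crop (535,335), (462,342) and (390,348). On to lid 5.

>>> {"op": "servo_tool", "data": {
  "moves": [
    {"jaw": 0,"dx": 0,"dy": 0,"dz": 0.001,"roll": 0},
    {"jaw": 0,"dx": 0.004,"dy": 0.0005,"dz": 0.002,"roll": 0},
    {"jaw": 0,"dx": 0.006,"dy": 0.0007,"dz": 0,"roll": 0},
    {"jaw": 0,"dx": 0.006,"dy": 0.0007,"dz": 0,"roll": 0},
    {"jaw": 0,"dx": 0.006,"dy": 0.0007,"dz": 0,"roll": 0},
    {"jaw": 0,"dx": 0.006,"dy": 0.0007,"dz": 0,"roll": 0},
    {"jaw": 0,"dx": 0.006,"dy": 0.0007,"dz": -0.0005,"roll": 0},
    {"jaw": 0,"dx": 0.004,"dy": 0.0005,"dz": -0.001,"roll": 0},
    {"jaw": 0,"dx": 0,"dy": 0,"dz": -0.001,"roll": 0},
    {"jaw": 0,"dx": 0,"dy": 0,"dz": -0.0005,"roll": 0}
  ]
}}

```text
t: 14.95
eef_pos: [0.658, 0.0571, 0.0486]
ee_rot: [-3.142, 0.001, -3.022]
force: [-0.3, 0.2, 3.3]
width: 0.0002
gripper_force: 1.7
```

```bash
python3 -c "
from h import *
F=[]
for i in range(4): im,d=grab_frame('side');s=get_state();F.append(s['force'])
print(np.mean(F[1:],0),s['eef_pos'])"
```

```text
[ 1.29423962 -0.67820368  1.73969264] [0.65796611 0.05712441 0.04864913]
```

Lid 5 is in contact. I'll lift clear, then move aside so the row can be seen.

>>> {"op": "servo_tool", "data": {
  "moves": [
    {"jaw": 0,"dx": 0,"dy": 0,"dz": 0.01,"roll": 0},
    {"jaw": 0,"dx": 0,"dy": 0,"dz": 0.025,"roll": 0},
    {"jaw": 0,"dx": 0,"dy": 0,"dz": 0.03,"roll": 0},
    {"jaw": 0,"dx": 0,"dy": 0,"dz": 0.03,"roll": 0},
    {"jaw": 0,"dx": 0,"dy": -0.02,"dz": 0.03,"roll": 0},
    {"jaw": 0,"dx": 0,"dy": -0.04,"dz": 0.02,"roll": 0},
    {"jaw": 0,"dx": 0,"dy": -0.05,"dz": 0,"roll": 0},
    {"jaw": 0,"dx": 0,"dy": -0.05,"dz": 0,"roll": 0},
    {"jaw": 0,"dx": 0,"dy": -0.05,"dz": 0,"roll": 0},
    {"jaw": 0,"dx": 0,"dy": -0.04,"dz": 0,"roll": 0}
  ]
}}

```text
t: 16.4
eef_pos: [0.6571, -0.1947, 0.1939]
ee_rot: [3.141, -0.0, -3.023]
force: [0.1, 0.3, -0.2]
width: 0.0003
gripper_force: 0.0
```

Run:
```python
from h import *
im,d=grab_frame('side');im2,d2=grab_frame('top');s=get_state();print(s['t'],s['eef_pos'])
o=np.hstack([cv2.resize(i,(400,300),interpolation=2) for i in (im[135:245,175:322],im2[95:210,265:418])])[...,::-1]
cv2.imwrite('pics/f.png',o)
for n,dd in(("top",d2),("side",d)):
    W=world(n,dd);
    for k in range(5):
        hx=-.0935+.038*k; r=[]
        for f in(.006,.029):
            p=np.array([.5795,.0495])+(hx+f)*np.array([.993,.117])
            m=np.hypot(W[...,0]-p[0],W[...,1]-p[1])<.006; m&=W[...,2]<.09
            r.append((round(float(np.median(W[m][:,2]))*1000,1)) if m.any() else None)
        print(n,k+1,r)
```

```text
16.5 [ 0.65679032 -0.19653513  0.19349865]
top 1 [29.2, 29.2]
top 2 [29.8, 30.4]
top 3 [30.0, 30.5]
top 4 [29.9, 29.7]
top 5 [29.7, 30.1]
side 1 [29.6, 29.5]
side 2 [29.4, 29.4]
side 3 [29.5, 29.7]
side 4 [29.4, 29.2]
side 5 [28.9, 29.3]
```

View pics/f.png

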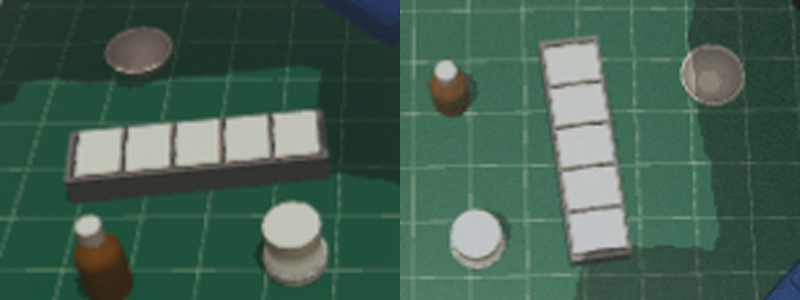

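All five lids are flat, with both ends of each within about 1 mm of 29.5 mm. The bystanders are where they stood and the arm is clear.

```bash
python3 -c "
from station import *
print(job_done())"
```

```text
the job is handed in; nothing more can be done
None
```

I shut all five lids in order in one low pass, easing up about 3 mm between lids; the organiser and the bottle, jar and cup look unmoved in the pictures, the arm is clear, and I handed the job in at about 16.5 s.

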